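Put the battery pack away and latch the locker door

TASK

Stand the blue battery pack upright in the pulled-out tray of the yellow battery locker, slide the tray all the way in, then swing the locker door shut and press it home until its sprung latch snaps in and holds it by itself. Do not slam the door, press it home with less than 20 N, and leave the other things on the bench where they are.

Things in the scene. Friction and masses are not known exactly. Their poses are not given: they have to be found in the camera images.
- locker: Mustard sheet-steel bench locker, fixed, 260 mm wide (y), 125 high, 240 deep. Origin: middle of its front opening at table level; x points into the locker, y to the hinge side, z up. Side walls 10 mm thick, inner faces at y = +-120 mm, from x = -20 to 220 mm; the roof begins at x = 40 mm. The door closes between the side walls; on the wall opposite the hinge sits a steel strike of adjustable depth.
- locker_door (a joint): Angle of the door about its upright hinge (rad). 0: outer face flush with the front edges of the side walls; grows as it opens towards the robot. Starts 1.45 to 1.8; stays where it is left until nearly shut. The strike is adjustable, so the angle at which it latches differs each time, anywhere from -0.04 to 0.06: go by feel. Not latched, a spring plunger pushes it back open to 0.075 or more.
- locker_bolt (a joint): How far the brass bevelled bolt in the door's free edge is pressed in (m). 0: out, as at the start and when snapped in; 0.006 on the strike. At the pad the push climbs to 10 to 14 N over about 6 mm as the bevel rides up, drops to about 4 N for the next 4 mm with the bolt on the strike, then the bolt snaps out; 2 mm further a hard stop. Stop before the snap and the door springs back.
- door_hinge (a point): Point on the hinge axis, mid-thickness of the door, 120 mm above the table, fixed in the locker's frame at x = -12 mm, y = +116 mm. Its axes turn with the door: x runs from the outer face to the inner face (the closing direction), y from the free edge to the hinge.
- push_pad (a point): Centre of the black rubber push pad (48 mm wide, 60 high) on the door's OUTER face, 185 mm from the hinge axis, 120 mm above the table. Axes as for door_hinge: push along +x of this point to close; nearer the hinge it takes more force. The door is 16 mm thick, 216 mm wide, 8 to 152 mm above the table. With the door wide open the pad faces the robot's left.
- locker_tray (a joint): How far the grey tray is pulled out of the locker (m): 0 fully in, against its stop. Starts 0.13 to 0.155 out, sliding along the locker's -x; needs about 2 N to slide. If it is left out it blocks the door.
- tray_in (a point): Centre of the tray's inner floor, 30 mm above the table; inside 155 mm long (x) by 160 mm (y). Axes as the locker's. Walls 35 mm high above this floor, 5 mm thick, except the high front plate; the part more than 40 mm behind the locker's front is under the roof.
- tray_front (a point): Middle of the top edge of the tray's front plate, on its outer face (the face towards the robot), 112 mm above the table. The plate is 170 mm wide, 8 mm thick, from 30 to 112 mm above the table; push it along the locker's +x to slide the tray in. Fully in, this face is 10 mm behind the locker's origin.
- pack: Blue battery pack with a black top and two steel contact rails, a block 100 mm long (its x) by 54 mm wide (its y) by 62 mm high, 0.3 to 0.6 kg. Origin: centre of its underside.
- tape_measure: Yellow and black tape measure, 70 x 42 x 68 mm, origin under its centre. Leave it.
- screw_jar: Clear jar with a red cap, 68 mm across, 85 mm high, origin under its centre. Leave it.
- screwdriver: Screwdriver with an orange handle, lying. Leave it.
- offcut: Wooden offcut, 160 x 70 x 38 mm, origin under its centre. Leave it.
- screw_carton: Small cardboard carton, 90 x 60 x 50 mm, origin under its centre. Leave it.
Mind the look-alikes: they are no part of the job. Of the things like the pack, leave any that is green; of the rest the larger one is meant.

How it is judged:
By the outcome, as a careful person would: the job done as asked, in the order asked, and still so for the second after the job is handed in, with the robot touching nothing.
It also fails if it takes over 72 s, if anything falls off the work surface, if the arm or the gripper's body presses on something with over 40 N, if the wrist force passes 120 N, or if a joint passes its speed limit or range.

ROBOT

A 6-joint arm with a two-finger parallel gripper is mounted at the origin on the work surface. World frame = base frame: x ahead of the robot, y to its left, z up, the work surface at z = 0. Lengths are in m, angles in rad, forces in N, time in s.
With the tool pointing down it reaches from about 0.375 to 0.75 m from the base axis. Payload 9 kg.
Tool frame: the origin (TCP) lies on the centre line of the jaws, within the pads' length; the fingertips stand 25 mm ahead of it and the grasp point (between the pads) lies 6 mm ahead of it; z points along the fingers, x is the direction in which the jaws open and shut, and the axes are right-handed (so a half turn about z gives the same grasp; the last joint's range is limited). The gripper opens to 85 mm and grips with 20 to 120 N. Pads are 22 mm wide; open, the fingers measure 114 mm over their backs; the gripper's body (76 mm by 85 mm) begins 54 mm behind the grasp point. The pads swing forward as they close: fully open they stand 13 mm farther back than shut.
Start: joints at [-1.346, 0.104, 0.097, 1.564, 0, 1.353], TCP at [0.257, -0.542, 0.219] pointing down, gripper open.
Joint ranges: [-2.99, 2.99], [-0.84, 1.86], [-1.1, 1.16], [-1.84, 2.11], [-1.51, 1.56], [-3.14, 3.14]. Speed limits (rad/s): [2.22, 2.22, 2.57, 3.14, 3.14, 3.14].

INTERFACE

Orientations are given as a rotation vector (axis times angle).
In Python, from bench import robot, read_camera, camera_params, job, outline_of, landmark_of gives the robot as it stands. The module is installed in compiled form; this text tells all that it offers.
- The arm moves only by the tool jog_arm, never from a script. Its argument "steps" is a list of rows, each a list of 2 entries, a list of its own where there are three numbers: the shift along the tool's x, y, z in cm, then the turn about the tool's z in units of 5 degrees (1.0 is 5 degrees). A call has exactly 5 rows; each row is the pose to reach, as a shift and turn from the pose commanded when the call began, along the tool's axes at that moment; what a row does not reach only later rows make up. A row lasts 1/12 s, in which the tool goes at most 41.7 mm and 7.16 degrees, less where a joint would pass 70% of its speed; a pose out of reach is approached as far as the arm can. A call with a gripper value outside its range is refused whole. "grip" is the finger opening in cm, from 0 to 8.54, set as the call begins (left out, the last holds). The fingers move at their own pace and stop on an object; "force" is the grip in N (left out, the last holds). Time passes only in rows, so rows that repeat a pose let the fingers close, or fill a call up. It gives the time, the measured TCP pose, the force and the opening at its end, in the units of the state.
- robot.get_state(): the state, without advancing time (a new reading comes with each control period).
- read_camera(name): name is "scene" or "side" or "wrist"; returns (picture, depth): 480x640x3 uint8, red, green, blue; 480x640 float32, m along the optical axis (not along the pixel's ray), 0 where there is no reading.
- camera_params(name): a dict with "camera_matrix" (3x3 intrinsics, pixels), "k1" (the pictures are not rectified: a ray, as slopes to the right and down, at radius r is drawn at 1 + k1 r^2 times it, then the intrinsics apply), "xyz" and "orientation" of the camera in the world; the wrist camera has in their place "T_tool_cam" (4x4, takes a point from camera to tool coordinates, whose origin is the TCP and whose axes are the tool frame's). Camera axes: x right, y down, z forward; pixel columns grow to the right and rows downward; lengths in m; the calibration is good to about 2 mm. A picture is of the moment at which its call begins: read the wrist's pose just before it. camera_params takes no time and is no camera call.
- job.job_done(): hands the job in, once; it reports no verdict.
Trained networks look in the newest picture that a camera, given by its name, has taken for a name from the list of things; names that differ only in an ending like _2 or _b are one class to them, and where a whole thing is asked for, a point or a joint stands for the part that bears it (a point fixed in the world has none). Each returns a list of dicts, best first, with "conf" (0 to 1); they miss things now and then, are a little off and sometimes report something else, mostly with a low value. They report only what shows in the picture. A call takes as long as a camera call. They do not tell look-alikes from the thing itself.
- outline_of(thing, camera): "mask" (480x640 bool, what is visible of it) and "extent" ([centre column, centre row, width, height] in pixels, round what is visible of it).
- landmark_of(thing, camera): "at" ([column, row] in pixels: a listed point, or the origin of a listed thing).
The state is a dict: "clock": time; "qpos": joint angles; "dq": joint speeds; "joint_torque": joint torques, N m; "ee_pos": TCP position; "eef_rot": TCP orientation; "ft_force": force on the tool from outside, world axes, zero at the start; "wrist_torque": the same for the moment, N m; "opening": opening from 0.0 (shut) to 1.0 (fully open).
Only numpy, scipy, OpenCV 4.12 (cv2) and the standard library are available. Lean on these libraries where they do the work, as an engineer would, in place of code of your own. Each camera call takes 0.05 s, during which the arm holds its last target.

## Working session

There is one attempt and no reset: what is moved stays moved. The work goes in short steps, Python scripts to look and compute and a tool call to move; the robot and the scene stay as the last step left them, time stands still between calls to the robot, and variables do not carry over. Pictures are saved under pics/ and viewed, and the job is handed in when it is done.

Besides the shell and the picture viewer there is one more tool, called after "Emit:" as name(argument=value, ...) on one line, values as JSON. jog_arm: Moves the arm, as the interface text tells. Its arguments: {"type":"object","properties":{"steps":{"type":"array"},"grip":{"type":"number"},"force":{"type":"number"}},"required":["steps"]}

```bash
mkdir -p pics
cat > h.py <<'E'
import numpy as np, cv2
from scipy.spatial.transform import Rotation as R
from bench import robot, read_camera, camera_params, job, outline_of, landmark_of
def campose(name):
    p=camera_params(name)
    if name=="wrist":
        s=robot.get_state(); T=np.eye(4); T[:3,:3]=R.from_rotvec(s["eef_rot"]).as_matrix(); T[:3,3]=s["ee_pos"]
        T=T@np.array(p["T_tool_cam"])
    else:
        T=np.eye(4); o=np.array(p["orientation"])
        T[:3,:3]=o if o.shape==(3,3) else R.from_rotvec(o).as_matrix(); T[:3,3]=p["xyz"]
    return np.array(p["camera_matrix"]),p["k1"],T
def rays(px,K,k1):
    px=np.atleast_2d(px).astype(float)
    return cv2.undistortPoints(px.reshape(-1,1,2),K,np.array([k1,0,0,0.])).reshape(-1,2)
def world(px,d,cp):
    K,k1,T=cp; r=rays(px,K,k1); d=np.atleast_1d(d)[:,None]
    return np.hstack([r*d,d])@T[:3,:3].T+T[:3,3]
def atz(px,z,cp):
    K,k1,T=cp; r=rays(px,K,k1); v=np.hstack([r,np.ones((len(r),1))])@T[:3,:3].T
    return T[:3,3]+v*((z-T[2,3])/v[:,2])[:,None]
def proj(P,cp):
    K,k1,T=cp; P=np.atleast_2d(P); c=(P-T[:3,3])@T[:3,:3]; s=c[:,:2]/c[:,2:]
    s=s*(1+k1*(s**2).sum(1))[:,None]; return s@K[:2,:2].T+K[:2,2]
def cloud(dep,cp,mask=None):
    m=dep>0
    if mask is not None: m&=mask
    v,u=np.nonzero(m); return world(np.c_[u,v],dep[v,u],cp),np.c_[u,v]
def save(n,im): cv2.imwrite(f"pics/{n}.png",im[:,:,::-1])
E
python3 - <<'E'
from h import *
np.set_printoptions(precision=4,suppress=True)
for c in ["scene","side"]:
    cp=campose(c); print(c,camera_params(c)["xyz"],camera_params(c)["orientation"],camera_params(c)["k1"])
    im,d=read_camera(c); save(c+"0",im); np.savez(c+"0.npz",im=im,d=d)
print(robot.get_state())
print(camera_params("wrist"))
for t in ["pack","locker_door","push_pad","tray_in","tray_front","door_hinge","locker"]:
    for x in landmark_of(t,"scene")[:3]: 
        u=np.array(x["at"]); k=np.clip(np.round(u).astype(int),0,[639,479]); d_=np.load("scene0.npz")["d"][k[1],k[0]]
        print(t,x["conf"],u,world(u,d_,campose("scene")))
E
```

```text
scene [1.378  0.4554 1.193 ] [-1.3337 -2.2742  0.8399] -0.11089410480940423
side [ 0.9527 -0.5997  1.0733] [-2.3828 -0.7915  0.254 ] -0.13540054824569803
{'clock': 0.1, 'qpos': array([-1.3457,  0.1046,  0.0966,  1.5639,  0.    ,  1.3531]), 'dq': array([-0.0014,  0.0009,  0.0021,  0.    ,  0.0013, -0.0001]), 'joint_torque': array([  0.0067, -55.82  ,  50.4726,   0.0128,  -0.0002,   0.    ]), 'ee_pos': array([ 0.257 , -0.5418,  0.2182]), 'eef_rot': array([-2.6543,  1.6789,  0.0013]), 'ft_force': array([ 0.3397,  0.0502, -0.0018]), 'wrist_torque': array([-0.0064, -0.0139, -0.0419]), 'opening': 0.99890694711477}
{'camera_matrix': array([[363.7698,   0.    , 328.8653],
       [  0.    , 363.7698, 241.8559],
       [  0.    ,   0.    ,   1.    ]]), 'k1': -0.056268292148348685, 'T_tool_cam': array([[ 1.    ,  0.    , -0.0007, -0.0002],
       [ 0.0002,  0.9451,  0.3266, -0.0842],
       [ 0.0007, -0.3266,  0.9451, -0.1545],
       [ 0.    ,  0.    ,  0.    ,  1.    ]])}
pack 0.71 [212.7 223.6] [[ 0.5551 -0.2881  0.0249]]
pack 0.65 [233.5 188.2] [[ 0.4148 -0.3106  0.0365]]
pack 0.56 [186.8 190.8] [[ 0.4791 -0.4388  0.0186]]Traceback (most recent call last):
  File "<stdin>", line 9, in <module>
ValueError: it knows: door_hinge, locker, offcut, pack, push_pad, screw_carton, screw_jar, screwdriver, tape_measure, tray_front, tray_in
```

View pics/scene0.png

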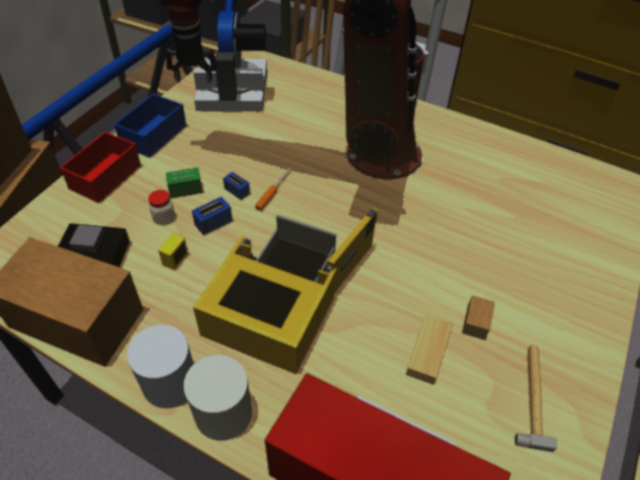

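View pics/side0.png

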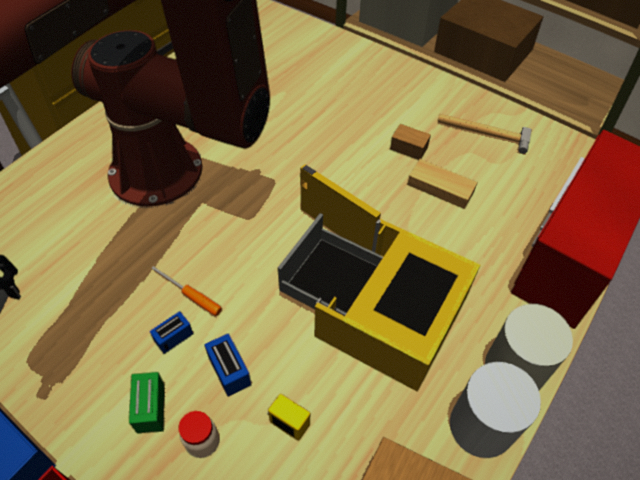

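Run:
```python
from h import *
np.set_printoptions(precision=4,suppress=True)
read_camera("scene");read_camera("side")
for c in ["scene","side"]:
  d=np.load(c+"0.npz")["d"]
  for t in ["pack","push_pad","tray_in","tray_front","door_hinge","locker"]:
    for x in landmark_of(t,c)[:3]: 
        u=np.array(x["at"]); k=np.clip(np.round(u).astype(int),0,[639,479]); d_=d[k[1],k[0]]
        print(c,t,x["conf"],u,world(u,d_,campose(c)))
```

```text
scene pack 0.98 [187.8 189.1] [[ 0.4788 -0.4336  0.0279]]
scene pack 0.96 [212.9 225.3] [[ 0.557  -0.2867  0.0204]]
scene push_pad 0.77 [369.3 223.3] [[0.429  0.1306 0.1323]]
scene push_pad 0.74 [166.4 216.9] [[ 0.6052 -0.4134  0.0331]]
scene tray_in 0.83 [291.9 268.4] [[ 0.5873 -0.0099  0.0304]]
scene tray_front 0.68 [306.2 222.9] [[ 0.4    -0.0704 -0.0008]]
scene door_hinge 0.77 [327.4 271.2] [[0.6152 0.1061 0.1229]]
scene locker 0.61 [288.3 285.1] [[0.6987 0.0454 0.124 ]]
side pack 0.84 [151.4 411.4] [[ 0.4953 -0.4695  0.061 ]]
side pack 0.65 [228.9 373.6] [[ 0.5609 -0.3255  0.0655]]
side pack 0.56 [173.5 334.3] [[ 0.4084 -0.3248  0.0487]]
side push_pad 0.85 [315.3 179. ] [[0.4368 0.1163 0.147 ]]
side tray_in 0.95 [335.5 278.1] [[ 0.5849 -0.0076  0.033 ]]
side tray_front 0.67 [300.8 238.3] [[ 0.4948 -0.0132  0.1105]]
side tray_front 0.58 [203.5 441.7] [[ 0.6115 -0.4526  0.0647]]
side door_hinge 0.89 [378.2 222.3] [[0.6104 0.1069 0.132 ]]
side locker 0.65 [350.  301.6] [[ 0.6444 -0.0386  0.034 ]]
```

Run:
```python
from h import *
np.set_printoptions(precision=4,suppress=True)
for c in ["scene","side"]:
    z=np.load(c+"0.npz"); cp=campose(c); P,uv=cloud(z["d"],cp); col=z["im"][uv[:,1],uv[:,0]].astype(int)
    tab=P[(abs(P[:,2])<.02)&(P[:,0]>.4)&(P[:,0]<.9)]; print(c,"table z",np.median(tab[:,2]))
    def rect(m,n):
        Q=P[m]; 
        img=np.zeros((500,700),np.uint8); ij=np.round(np.c_[(Q[:,0]-.3)*500/.5*1,(Q[:,1]+.5)*1000*1]).astype(int)
        ij[:,0]=np.round((Q[:,0]-.3)*1000)
        ok=(ij>=0).all(1)&(ij[:,0]<700)&(ij[:,1]<500*2); 
        img=np.zeros((1000,700),np.uint8); img[ij[ok,1],ij[ok,0]]=255
        img=cv2.morphologyEx(img,cv2.MORPH_CLOSE,np.ones((9,9)))
        img=cv2.morphologyEx(img,cv2.MORPH_OPEN,np.ones((5,5)))
        nl,lab,st,ce=cv2.connectedComponentsWithStats(img); k=1+np.argmax(st[1:,4])
        ys,xs=np.nonzero(lab==k); r=cv2.minAreaRect(np.c_[xs,ys].astype(np.float32))
        print(n,"n",len(Q),"z",np.median(Q[:,2]),"ctr",(r[0][0]/1000+.3,r[0][1]/1000-.5),"size",r[1],"ang",r[2]); return img
    yel=(col[:,0]>col[:,2]*2+20)
    box=(P[:,0]>.5)&(P[:,0]<.95)&(P[:,1]>-.25)&(P[:,1]<.35)
    im=rect(box&(P[:,2]>.115)&(P[:,2]<.135),"roof"); cv2.imwrite(f"pics/roof_{c}.png",im[200:900])
    b2=(P[:,0]>.5)&(P[:,0]<.64)&(P[:,1]>-.38)&(P[:,1]<-.24)
    rect(b2&(P[:,2]>.05),"packtop")
    b3=(P[:,0]>.3)&(P[:,0]<.64)&(P[:,1]>.05)&(P[:,1]<.3)&(P[:,2]>.143)&(P[:,2]<.162)
    rect(b3,"doortop")
    b4=(P[:,0]>.44)&(P[:,0]<.64)&(P[:,1]>-.15)&(P[:,1]<.09)&(P[:,2]>.1)&(P[:,2]<.116)
    rect(b4,"platetop")
```

```text
scene table z 0.0009715016282459965
roof n 7756 z 0.12610358040805958 ctr (0.7299699096679688, 0.0036562500000000275) size (244.27691650390625, 262.9688720703125) ang 5.481296539306641
packtop n 537 z 0.061557504855032086 ctr (0.5378388366699218, -0.3027247009277344) size (60.45851516723633, 97.87902069091797) ang 65.65890502929688
doortop n 523 z 0.1513940544376744 ctr (0.5034251403808594, 0.11667126464843747) size (18.06838035583496, 216.91696166992188) ang 84.83889770507812
platetop n 351 z 0.1099867468090705 ctr (0.5010931243896484, -0.018617218017578152) size (13.204231262207031, 168.0010223388672) ang 4.763641834259033
side table z 0.0011708249184652075
roof n 11438 z 0.1265620430674148 ctr (0.6937005004882812, 0.0002613525390624538) size (313.47100830078125, 264.6988830566406) ang 5.52754020690918
packtop n 1241 z 0.06298467395036611 ctr (0.5355904541015625, -0.30455581665039066) size (55.54487228393555, 99.61566925048828) ang 65.02609252929688
doortop n 801 z 0.15247599708005943 ctr (0.49957627868652343, 0.1165362548828125) size (21.288427352905273, 217.17355346679688) ang 85.1207275390625
platetop n 450 z 0.11096115788637445 ctr (0.4985290985107422, -0.019951080322265613) size (10.501448631286621, 171.30331420898438) ang 5.281240463256836
```

```bash
python3 - <<'E'
from h import *
import numpy as np
im=cv2.imread("pics/side0.png"); a=im[140:400,130:490]; cv2.imwrite("pics/sidecrop.png",cv2.resize(a,None,fx=2.2,fy=2.2,interpolation=2))
E
cat >> h.py <<'E'
np.set_printoptions(precision=4,suppress=True)
LO=np.array([.629,-.006]); LY=np.deg2rad(5.3)
def loc(x,y):
    c,s=np.cos(LY),np.sin(LY); return LO+np.array([c*x-s*y,s*x+c*y])
def yaw_of(rv): m=R.from_rotvec(rv).as_matrix(); return np.degrees(np.arctan2(m[1,0],m[0,0]))
def plan(goals,start=None):
    """goals: (x,y,z,yawdeg). prints shift cm, turn units from start (x,y,z,yaw)"""
    s=robot.get_state()
    if start is None: start=(*s["ee_pos"],yaw_of(s["eef_rot"]))
    print("start",np.round(start,4),"tilt",R.from_rotvec(s["eef_rot"]).as_matrix()[:,2])
    a=np.deg2rad(start[3]); X=np.array([np.cos(a),np.sin(a),0]); Y=np.array([np.sin(a),-np.cos(a),0])
    for g in goals:
        d=np.array(g[:3])-start[:3]; print(np.round(np.array([d@X,d@Y,-d[2]])*100,2), round(-(g[3]-start[3])/5,2))
def fs():
    s=robot.get_state(); print("t",s["clock"],"p",s["ee_pos"],"yaw",yaw_of(s["eef_rot"]),"F",s["ft_force"],"op",s["opening"])
E
python3 - <<'E'
from h import *
print(loc(-.0495,0),loc(-.012,.116))
plan([(.5365,-.3037,.16,65.3),(.5365,-.3037,.048,65.3)])
E
```

```text
[ 0.5797 -0.0106] [0.6063 0.1084]
start [  0.2571  -0.5422   0.2189 -64.6304] tilt [ 0.     -0.0001 -1.    ]
[ -9.58 -35.46   5.89] -25.99
[ -9.58 -35.46  17.09] -25.99
```

View pics/sidecrop.png

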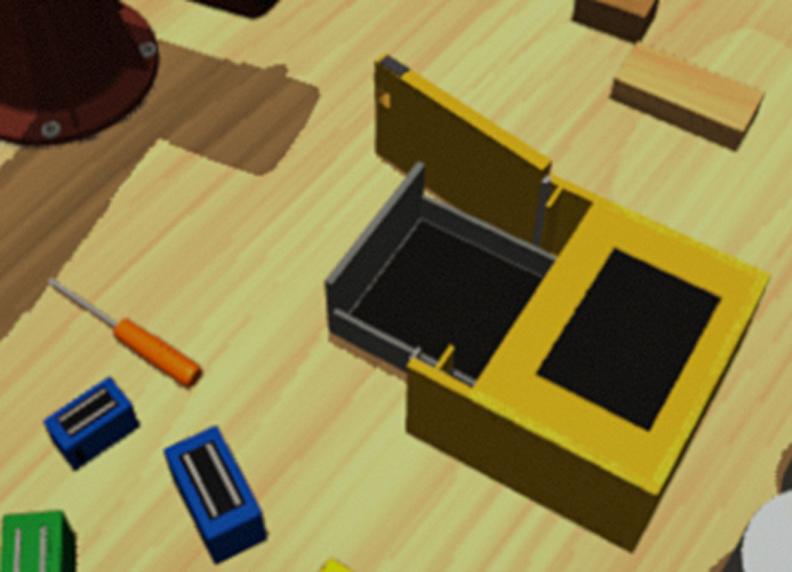

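Emit:
jog_arm(steps=[[[-0.96,-3.54,0.6],0],[[-1.92,-7.1,1.2],0],[[-2.88,-10.64,1.8],0],[[-3.84,-14.2,2.4],0],[[-4.8,-17.73,3.0],0]], grip=8.54, force=50)

```text
clock: 1.27
ee_pos: [0.3978, -0.4216, 0.1888]
eef_rot: [2.655, -1.68, 0.001]
ft_force: [0.7, 0.3, -0.3]
opening: 0.995
```

Emit:
jog_arm(steps=[[[-0.96,-3.54,0.6],-1.4],[[-1.92,-7.1,1.2],-2.8],[[-2.88,-10.64,1.8],-4.2],[[-3.84,-14.2,2.4],-5.6],[[-4.8,-17.73,3.0],-7]])

```text
clock: 1.68
ee_pos: [0.5376, -0.302, 0.1588]
eef_rot: [3.039, -0.794, 0.001]
ft_force: [0.9, -0.3, 0.3]
opening: 1.002
```

Emit:
jog_arm(steps=[[[0,0,0],-1.4],[[0,0,0],-2.8],[[0,0,0],-4.2],[[0,0,0],-5.6],[[0,0,0],-7]])

```text
clock: 2.1
ee_pos: [0.5365, -0.3033, 0.1589]
eef_rot: [3.138, 0.157, -0.0]
ft_force: [0.4, 0.6, 1.2]
opening: 1.003
```

Emit:
jog_arm(steps=[[[0,0,0],-1.4],[[0,0,0],-2.8],[[0,0,0],-4.2],[[0,0,0],-5.6],[[0,0,0],-7]])

```text
clock: 2.52
ee_pos: [0.5364, -0.3035, 0.1589]
eef_rot: [2.945, 1.093, 0.0]
ft_force: [0.5, -0.9, 0.8]
opening: 0.998
```

Emit:
jog_arm(steps=[[[0,0,0],-1.4],[[0,0,0],-2.8],[[0,0,0],-4.2],[[0,0,0],-5],[[0,0,0],-5]])

```text
clock: 2.93
ee_pos: [0.5364, -0.3035, 0.1589]
eef_rot: [2.641, 1.701, -0.0]
ft_force: [-0.2, 0.5, 1.0]
opening: 1.001
```

Run:
```python
from h import *
fs(); cp=campose("wrist"); im,d=read_camera("wrist"); 
for x in outline_of("pack","wrist"): print(x["conf"],x["extent"])
P,uv=cloud(d,cp); m=(P[:,2]>.05)&(P[:,2]<.075)&(abs(P[:,0]-.5365)<.08)&(abs(P[:,1]+.3037)<.08); Q=P[m]
r=cv2.minAreaRect((Q[:,:2]*1000).astype(np.float32)); print("top",r,np.median(Q[:,2]),len(Q))
save("w1",im)
plan([(.5365,-.3037,.048,65.3)])
```

```text
t 2.9333 p [ 0.5364 -0.3035  0.1589] yaw 65.55204424368115 F [-0.1572  0.4907  1.0088] op 1.0013818519112068
0.95 [327.1, 227.3, 80.9, 138.0]
0.73 [221.3, 48.8, 130.6, 94.9]
0.71 [117.2, 226.5, 121.3, 145.2]
top ((532.2191772460938, -304.2388610839844), (54.27296829223633, 99.85665893554688), 65.38827514648438) 0.06174382066752915 9585
start [ 0.5364 -0.3035  0.1589 65.2133] tilt [ 0.0001 -0.0001 -1.    ]
[-0.01  0.02 11.09] -0.02
```

View pics/w1.png

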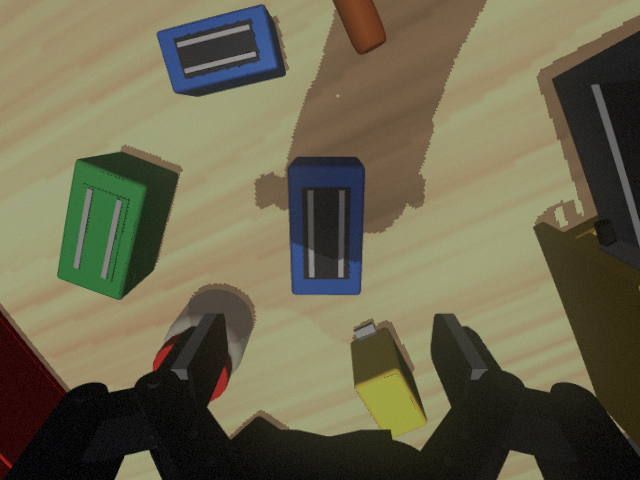

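Emit:
jog_arm(steps=[[[-0.1,-0.2,2.8],0],[[-0.1,-0.2,5.6],0],[[-0.1,-0.2,8.2],0],[[-0.1,-0.2,10.2],0],[[-0.1,-0.2,11.1],0]])

```text
clock: 3.45
ee_pos: [0.5326, -0.3023, 0.0445]
eef_rot: [-2.643, -1.691, 0.002]
ft_force: [0.4, -0.5, 0.1]
opening: 1.0
```

Emit:
jog_arm(steps=[[[0,0,0],0],[[0,0,0],0],[[0,0,0],0],[[0,0,0],0],[[0,0,0],0]], grip=4.0, force=50)

```text
clock: 3.87
ee_pos: [0.5349, -0.3042, 0.0495]
eef_rot: [2.642, 1.695, 0.001]
ft_force: [-1.0, 0.1, -0.1]
opening: 0.468
```

Emit:
jog_arm(steps=[[[0,0,0],0],[[0,0,-0.5],0],[[0,0,-1],0],[[0,0,-2],0],[[0,0,-3],0]])

```text
clock: 4.28
ee_pos: [0.5341, -0.3035, 0.079]
eef_rot: [2.644, 1.696, -0.0]
ft_force: [0.7, -0.2, 0.3]
opening: 0.468
```

Run:
```python
from h import *
fs(); im,d=read_camera("wrist"); save("w2",im); im,d=read_camera("side"); save("s2",im[150:480,:500])
```

```text
t 4.2833 p [ 0.5341 -0.3035  0.079 ] yaw 65.37091272533658 F [ 0.7262 -0.1996  0.3395] op 0.4679956950592043
```

View pics/w2.png

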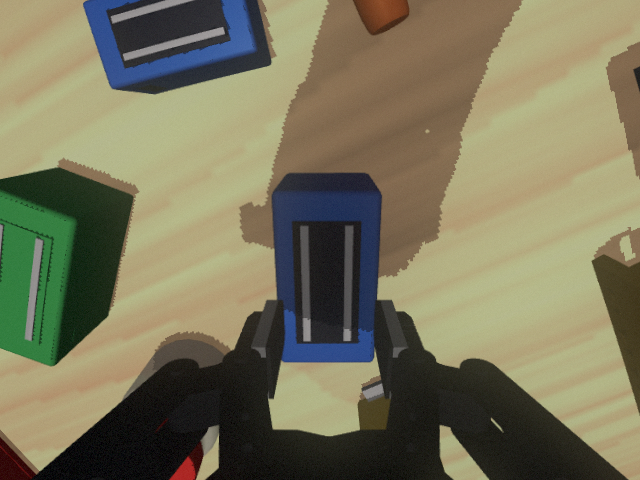

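View pics/s2.png

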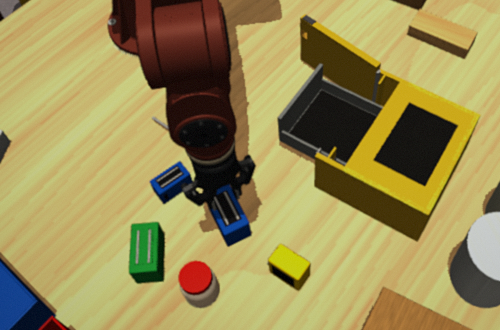

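Run:
```python
from h import *
s=robot.get_state(); print(s["joint_torque"],s["ft_force"]); cp=campose("wrist"); im,d=read_camera("wrist")
for p in [(330,200),(330,260),(330,300),(330,350),(300,300),(285,330),(390,330)]:
    print(p,d[p[1],p[0]],world(p,d[p[1],p[0]],cp))
fs()
P,uv=cloud(d,cp); T=cp[2]
m=(P[:,2]>.05)&(P[:,2]<.12)&(uv[:,0]>270)&(uv[:,0]<385)&(uv[:,1]>150)&(uv[:,1]<365)
print(np.percentile(P[m][:,2],[5,25,50,75,95]))
```

```text
[  0.0596 -57.0366  48.6012   0.6328  -0.0027   0.0004] [1.1827 0.5688 1.136 ]
(330, 200) 0.17732723 [[ 0.4938 -0.2849  0.061 ]]
(330, 260) 0.18591979 [[ 0.5219 -0.2978  0.0626]]
(330, 300) 0.19429627 [[ 0.5431 -0.3075  0.0619]]
(330, 350) 0.204303 [[ 0.5718 -0.3206  0.0624]]
(300, 300) 0.19507389 [[ 0.5368 -0.3223  0.0613]]
(285, 330) 0.20047157 [[ 0.5498 -0.3379  0.062 ]]
(390, 330) 0.13080582 [[ 0.5337 -0.2795  0.1221]]
t 4.4333 p [ 0.535  -0.3043  0.0797] yaw 65.37012365352913 F [ 0.2584  0.2834 -0.398 ] op 0.46711335293112805
[0.0601 0.0612 0.0619 0.0625 0.1019]
```

Run:
```python
from h import *
cp=campose("wrist"); im,d=read_camera("wrist"); s=robot.get_state()
P,uv=cloud(d,cp); Rm=R.from_rotvec(s["eef_rot"]).as_matrix(); Q=(P-s["ee_pos"])@Rm
m=(Q[:,2]<.04)&(abs(Q[:,1])<.03)&(abs(Q[:,0])<.08)
for lo in np.arange(-.06,.03,.01):
    k=m&(Q[:,2]>lo)&(Q[:,2]<lo+.01)
    for sg in (-1,1):
        q=Q[k&(Q[:,0]*sg>0)]
        if len(q): print(round(lo,3),sg,len(q),"x",q[:,0].min(),q[:,0].max(),"y",q[:,1].min(),q[:,1].max())
save("w3",cv2.resize(im[150:480,180:480],None,fx=1.8,fy=1.8))
```

```text
-0.06 -1 1051 x -0.04945406809812861 -0.01981389017981136 y -0.014220498669419376 0.011713027657742106
-0.06 1 1051 x 0.0195969614107116 0.04866617904682941 y -0.014341212065207897 0.011643735050253961
-0.05 -1 718 x -0.033975799591032294 -0.01979529088759438 y -0.012076574850498933 0.011304176430450624
-0.05 1 701 x 0.019565409351227307 0.034013922675656345 y -0.011688840363177862 0.011385269877095813
-0.04 -1 653 x -0.03376445684628296 -0.019745703939509446 y -0.011714749274793804 0.011323729710476646
-0.04 1 658 x 0.019539733623138426 0.033673773893553575 y -0.011724353995550907 0.01089310265043049
-0.03 -1 509 x -0.0337498204162699 -0.019697758117708495 y -0.01168507126114468 0.011882263261002154
-0.03 1 526 x 0.019605195217570443 0.03368538092218474 y -0.011708110934987383 0.011459320499354761
-0.02 -1 100 x -0.026576096430803775 -0.019803751042334353 y -0.011422970950865844 0.010881762263116549
-0.02 1 98 x 0.019635111037081748 0.026458824836630344 y -0.011299932405287979 0.011045705943949867
0.01 -1 5310 x -0.028139758611379132 -4.97278906230615e-05 y -0.029989387038485985 0.029978473540170043
0.01 1 4888 x 0.00044733202001842343 0.025733128276459287 y -0.029996375144214472 0.029997429841797547
0.02 -1 12 x -0.028360858481212652 -0.02803022787129974 y -0.025299558322425694 0.008915895622176609
0.02 1 17 x 0.02566062746968998 0.025991824752122375 y -0.029989543944748346 0.006353983157775096
```

View pics/w3.png

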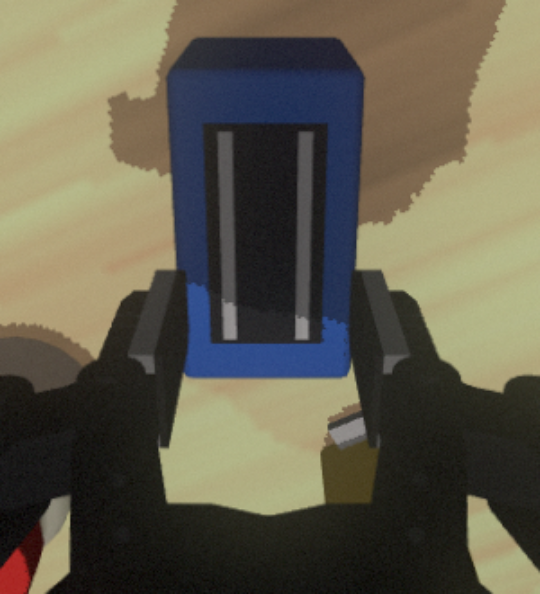

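Emit:
jog_arm(steps=[[[0,0,0],0],[[0,0,0],0],[[0,0,0],0],[[0,0,1.0],0],[[0,0,2.0],0]], grip=8.54)

```text
clock: 4.9
ee_pos: [0.5344, -0.3038, 0.0574]
eef_rot: [2.643, 1.696, 0.0]
ft_force: [-0.7, 0.9, -0.2]
opening: 1.003
```

Emit:
jog_arm(steps=[[[0,0,1],0],[[0,0,2],0],[[0,0,3.0],0],[[0,0,3.7],0],[[0,0,4],0]])

```text
clock: 5.32
ee_pos: [0.5333, -0.3029, 0.0159]
eef_rot: [-2.642, -1.695, 0.001]
ft_force: [-0.7, 0.7, -0.4]
opening: 1.0
```

Run:
```python
from h import *
fs(); cp=campose("wrist"); im,d=read_camera("wrist"); s=robot.get_state()
P,uv=cloud(d,cp); Rm=R.from_rotvec(s["eef_rot"]).as_matrix(); Q=(P-s["ee_pos"])@Rm
m=(Q[:,2]<.06)&(abs(Q[:,1])<.02)&(abs(Q[:,0])<.08)&(abs(Q[:,0])>.035)
for lo in np.arange(-.06,.03,.005):
    k=m&(Q[:,2]>lo)&(Q[:,2]<lo+.005)
    for sg in (-1,1):
        q=Q[k&(Q[:,0]*sg>0)]
        if len(q): print(round(lo,3),sg,len(q),"x",q[:,0].min(),q[:,0].max(),"y",q[:,1].min(),q[:,1].max())
save("w4",im); im,d=read_camera("side"); save("s4",cv2.resize(im[280:430,120:320],None,fx=3,fy=3))
```

```text
t 5.3167 p [ 0.5333 -0.3029  0.0159] yaw 65.36822159509182 F [-0.6577  0.7183 -0.3854] op 1.0003865059238894
-0.06 -1 528 x -0.05673527110280047 -0.04191416784809783 y -0.012436203083890216 0.009757495159148245
-0.06 1 541 x 0.04210671316299311 0.05660435820180558 y -0.012318263875663439 0.00988668616765252
-0.055 -1 611 x -0.05663332330354193 -0.04206655526758965 y -0.012420761618743342 0.01081359674097448
-0.055 1 597 x 0.042209401829343615 0.05651243914994024 y -0.012385054565652065 0.01146654464180583
-0.05 -1 550 x -0.05686632990605405 -0.041963950681469485 y -0.01223522025412378 0.010928312483027896
-0.05 1 535 x 0.04223645982258541 0.05667202321341678 y -0.012161871121772727 0.01075248292087993
-0.045 -1 481 x -0.05616881181621662 -0.0419978444861754 y -0.012373957664234892 0.011038820728680464
-0.045 1 499 x 0.04204774831059494 0.056677474330796465 y -0.01256473876992341 0.011147998018668311
-0.04 -1 423 x -0.056666208296496136 -0.041985509991778414 y -0.012222406571242827 0.011156248439839572
-0.04 1 424 x 0.04210749494783646 0.056386299446994 y -0.011936803184856425 0.01073
[... 316 characters left out ...]
554
-0.03 1 177 x 0.04208906284528518 0.049199488507532856 y -0.011655124170229325 0.010995020571261423
-0.025 -1 7 x -0.04323584085108646 -0.042805723298422825 y -0.006378171767026299 0.00944101357858313
-0.025 1 5 x 0.04278007206863236 0.04309708573814709 y -0.007465976456462042 0.006210617068511536
0.01 -1 14 x -0.07920551702375686 -0.04368657204809231 y -0.016113491793737878 0.018429742028756375
0.01 1 17 x 0.04213357238236797 0.07986773174176594 y -0.019859120742304014 0.018955462321102866
0.015 -1 4573 x -0.07999260969185826 -0.0428759683026886 y -0.019988498749085103 0.01996053074304155
0.015 1 5144 x 0.038708059584382296 0.07999103009841257 y -0.01999694341811548 0.019991807774902382
```

View pics/w4.png

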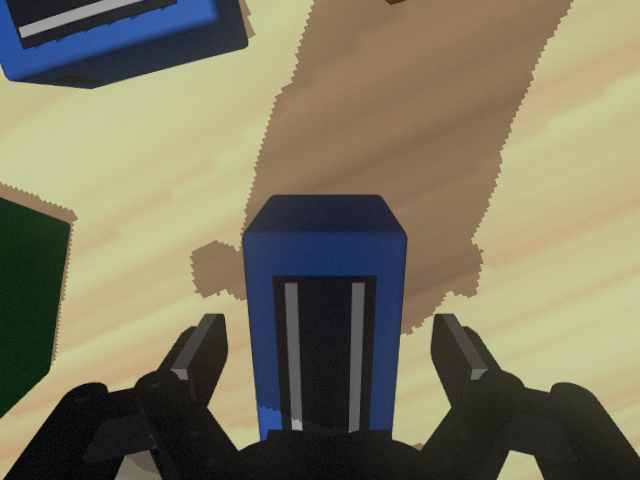

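View pics/s4.png

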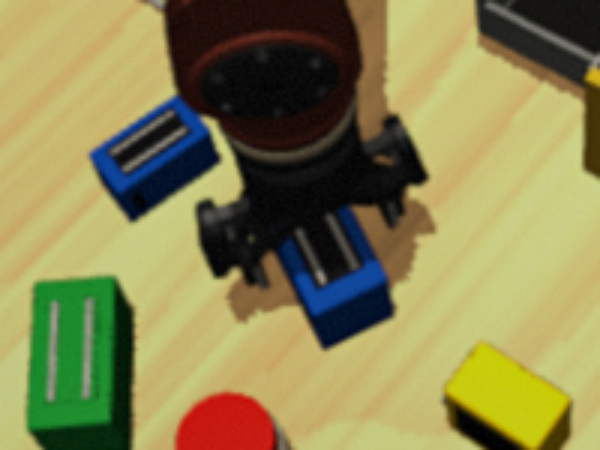

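Emit:
jog_arm(steps=[[[0,0,0.5],0],[[0,0,1.0],0],[[0,0,1.0],0],[[0,0,1.0],0],[[0,0,1.0],0]])

```text
clock: 5.83
ee_pos: [0.5342, -0.3036, 0.0081]
eef_rot: [2.644, 1.696, 0.0]
ft_force: [-0.6, -0.0, -0.0]
opening: 0.997
```

Emit:
jog_arm(steps=[[[0,0,0],0],[[0,0,0],0],[[0,0,0],0],[[0,0,0],0],[[0,0,0],0]], grip=4.0, force=50)

```text
clock: 6.25
ee_pos: [0.5344, -0.3039, 0.0084]
eef_rot: [2.643, 1.696, 0.0]
ft_force: [-0.4, -1.0, 3.8]
opening: 0.626
```

Emit:
jog_arm(steps=[[[0,0,0],0],[[0,0,0],0],[[0,0,-0.7],0],[[0,0,-1.8],0],[[0,0,-3],0]])

```text
clock: 6.67
ee_pos: [0.5333, -0.3027, 0.0376]
eef_rot: [-2.642, -1.695, 0.001]
ft_force: [1.0, 0.2, -4.6]
opening: 0.623
```

Run:
```python
from h import *
g=loc(-.0495,0)
plan([(*g,.16,95.3)],(.534,-.3035,.16,65.37))
```

```text
start [ 0.534  -0.3035  0.16   65.37  ] tilt [-0.0019  0.0019 -1.    ]
[28.53 -8.05 -0.  ] -5.99
```

Emit:
jog_arm(steps=[[[0,0,-2],0],[[0,0,-5],0],[[0,0,-8],0],[[0,0,-11],0],[[0,0,-12.2],0]])

```text
clock: 7.08
ee_pos: [0.5355, -0.3046, 0.1656]
eef_rot: [2.639, 1.694, 0.003]
ft_force: [0.9, -0.8, -3.9]
opening: 0.626
```

Emit:
jog_arm(steps=[[[2,-0.56,0],0],[[5,-1.4,0],0],[[8.2,-2.3,0],0],[[11.4,-3.2,0],0],[[14.25,-4.0,0],0]])

```text
clock: 7.5
ee_pos: [0.5569, -0.1553, 0.1595]
eef_rot: [-2.643, -1.696, 0.0]
ft_force: [1.1, -0.1, -5.3]
opening: 0.626
```

Emit:
jog_arm(steps=[[[3.2,-0.9,0],-1.3],[[6.4,-1.8,0],-2.6],[[9.4,-2.65,0],-3.9],[[12.2,-3.4,0],-5.2],[[14.25,-4.0,0],-6]])

```text
clock: 7.92
ee_pos: [0.5799, -0.0085, 0.1595]
eef_rot: [-2.105, -2.33, -0.0]
ft_force: [0.3, 0.6, -6.0]
opening: 0.627
```

Run:
```python
from h import *
fs(); cp=campose("wrist"); im,d=read_camera("wrist"); save("w5",im)
P,uv=cloud(d,cp)
m=(P[:,2]>.1)&(P[:,2]<.117)&(P[:,0]<.53)&(P[:,0]>.46)&(abs(P[:,1]+.02)<.12)
r=cv2.minAreaRect((P[m][:,:2]*1000).astype(np.float32)); print("plate",r,m.sum())
im,d=read_camera("side"); save("s5",cv2.resize(im[130:400,200:480],None,fx=2,fy=2))
plan([(*loc(-.0495,0),.0405,95.3)])
```

```text
t 7.9167 p [ 0.5799 -0.0085  0.1595] yaw 95.80426448447757 F [ 0.2613  0.6115 -6.0096] op 0.6267695443513519
plate ((497.0542907714844, -18.73908233642578), (8.185617446899414, 170.90155029296875), 5.51361083984375) 4934
start [ 0.5799 -0.0078  0.1595 95.7289] tilt [-0.0007  0.0012 -1.    ]
[-0.28 -0.05 11.9 ] 0.09
```

View pics/w5.png

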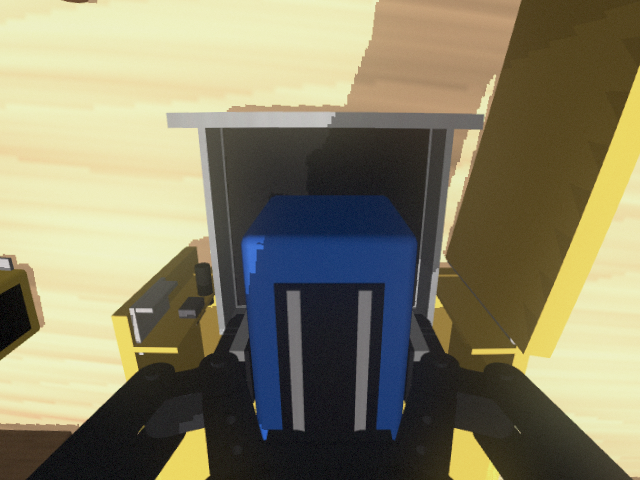

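View pics/s5.png

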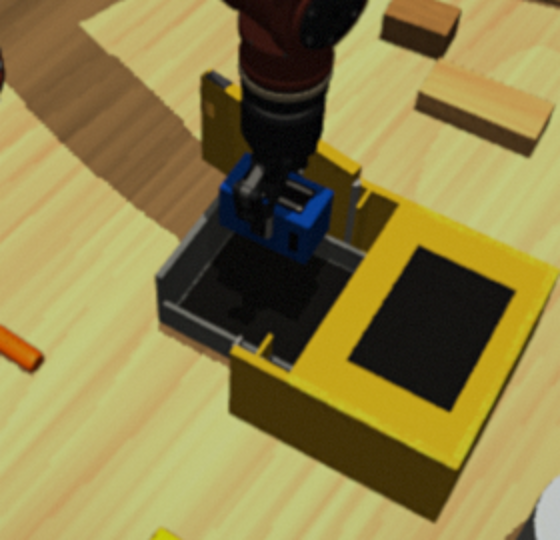

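Emit:
jog_arm(steps=[[[-0.2,0,2.5],0],[[-0.2,0,5],0],[[-0.2,0,7.5],0],[[-0.2,0,9.5],0],[[-0.2,0,10.5],0]])

```text
clock: 8.43
ee_pos: [0.5782, -0.0133, 0.0514]
eef_rot: [-2.114, -2.319, 0.004]
ft_force: [-0.7, -0.4, -5.5]
opening: 0.627
```

Emit:
jog_arm(steps=[[[0,0,0.3],0],[[0,0,0.7],0],[[0,0,1.1],0],[[0,0,1.4],0],[[0,0,1.4],0]])

```text
clock: 8.85
ee_pos: [0.5807, -0.0133, 0.0412]
eef_rot: [2.115, 2.322, 0.0]
ft_force: [-0.2, 0.3, -5.6]
opening: 0.626
```

Lower until the weight comes off.

Emit:
jog_arm(steps=[[[0,0,0.1],0],[[0,0,0.2],0],[[0,0,0.2],0],[[0,0,0.2],0],[[0,0,0.2],0]])

```text
clock: 9.27
ee_pos: [0.5805, -0.0132, 0.0391]
eef_rot: [2.115, 2.323, 0.0]
ft_force: [0.6, 0.7, -4.5]
opening: 0.624
```

Emit:
jog_arm(steps=[[[0,0,0.1],0],[[0,0,0.2],0],[[0,0,0.2],0],[[0,0,0.2],0],[[0,0,0.2],0]])

```text
clock: 9.68
ee_pos: [0.5815, -0.0131, 0.0383]
eef_rot: [2.113, 2.322, 0.002]
ft_force: [-0.7, 2.3, 6.0]
opening: 0.624
```

Emit:
jog_arm(steps=[[[0,0,0],0],[[0,0,0],0],[[0,0,0],0],[[0,0,-0.5],0],[[0,0,-2],0]], grip=7.0)

```text
clock: 10.1
ee_pos: [0.5788, -0.0129, 0.055]
eef_rot: [-2.113, -2.321, 0.003]
ft_force: [-0.2, 0.4, -1.0]
opening: 0.817
```

Emit:
jog_arm(steps=[[[0,0,-2.5],0],[[0,0,-5],0],[[0,0,-8],0],[[0,0,-10.5],0],[[0,0,-12],0]])

```text
clock: 10.52
ee_pos: [0.5813, -0.0134, 0.1806]
eef_rot: [2.113, 2.321, 0.003]
ft_force: [0.6, 0.7, 1.1]
opening: 0.815
```

Run:
```python
from h import *
fs(); im,d=read_camera("wrist"); save("w6",im)
g=loc(-.17,0)
plan([(*g,.18,95.3),(*g,.07,95.3)])
```

```text
t 10.5167 p [ 0.5813 -0.0134  0.1806] yaw 95.36918811676345 F [0.6302 0.6716 1.1019] op 0.8152247021949556
start [ 0.5822 -0.0137  0.1829 95.3677] tilt [ 0.0063 -0.0018 -1.    ]
[  0.35 -12.27   0.29] 0.01
[  0.35 -12.27  11.29] 0.01
```

View pics/w6.png

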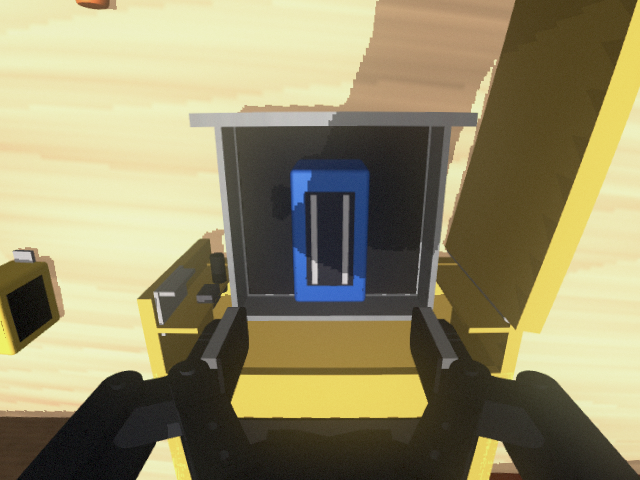

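Emit:
jog_arm(steps=[[[0.1,-2,0],0],[[0.2,-5,0],0],[[0.3,-8,0],0],[[0.3,-11,0],0],[[0.3,-12.5,0],0]], grip=0)

```text
clock: 10.98
ee_pos: [0.4532, -0.0217, 0.1766]
eef_rot: [-2.114, -2.323, 0.001]
ft_force: [0.7, -0.1, 0.3]
opening: 0.107
```

Emit:
jog_arm(steps=[[[0,0,2],0],[[0,0,5],0],[[0,0,8],0],[[0,0,10],0],[[0,0,11],0]])

```text
clock: 11.4
ee_pos: [0.4539, -0.0213, 0.0639]
eef_rot: [-2.113, -2.321, 0.002]
ft_force: [0.6, 0.3, -0.6]
opening: 0.001
```

Emit:
jog_arm(steps=[[[0,0.4,0],0],[[0,0.8,0],0],[[0,1.2,0],0],[[0,1.6,0],0],[[0,2.0,0],0]])

```text
clock: 11.82
ee_pos: [0.477, -0.0202, 0.0682]
eef_rot: [2.114, 2.322, 0.001]
ft_force: [0.2, -0.7, 0.1]
opening: -0.001
```

Run:
```python
from h import *
fs(); im,d=read_camera("wrist"); save("w7",im);im,d=read_camera("side"); save("s7",cv2.resize(im[130:400,200:480],None,fx=2,fy=2))
plan([(*loc(x,0),.07,95.3) for x in (-.146,-.001)])
```

```text
t 11.8167 p [ 0.477  -0.0202  0.0682] yaw 95.37783653184057 F [ 0.2497 -0.6983  0.1381] op -0.0012289546367214676
start [ 0.4766 -0.0201  0.0676 95.3841] tilt [ 0.0011 -0.0004 -1.    ]
[-0.    0.7  -0.24] 0.02
[-0.02 15.2  -0.24] 0.02
```

View pics/s7.png

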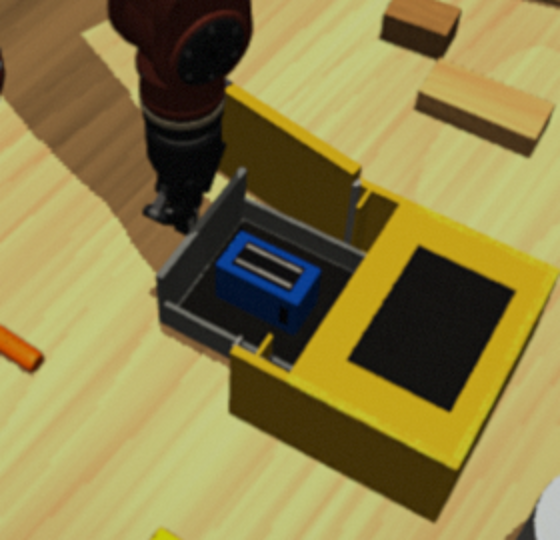

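View pics/w7.png

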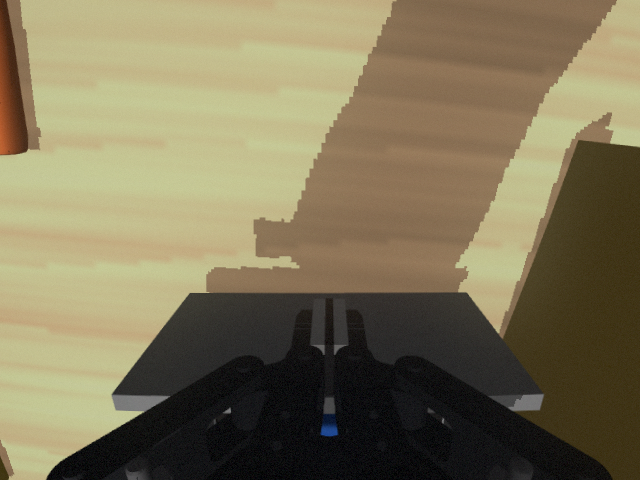

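Emit:
jog_arm(steps=[[[0,0.5,0],0],[[0,0.9,0],0],[[0,1.5,0],0],[[0,2.2,0],0],[[0,3.0,0],0]])

```text
clock: 12.33
ee_pos: [0.5059, -0.0171, 0.0669]
eef_rot: [-2.115, -2.323, 0.0]
ft_force: [-1.8, -1.0, 1.4]
opening: 0.0
```

Emit:
jog_arm(steps=[[[0,1,0],0],[[0,2,0],0],[[0,3,0],0],[[0,4,0],0],[[0,5,0],0]])

```text
clock: 12.75
ee_pos: [0.5559, -0.0123, 0.0667]
eef_rot: [-2.115, -2.323, 0.0]
ft_force: [-2.2, 1.2, 1.6]
opening: 0.002
```

Emit:
jog_arm(steps=[[[0,1,0],0],[[0,2,0],0],[[0,3,0],0],[[0,4,0],0],[[0,5,0],0]])

```text
clock: 13.17
ee_pos: [0.6056, -0.0074, 0.0665]
eef_rot: [-2.114, -2.323, 0.0]
ft_force: [-3.1, 0.6, 1.8]
opening: -0.005
```

Emit:
jog_arm(steps=[[[0,0.4,0],0],[[0,0.8,0],0],[[0,1.1,0],0],[[0,1.3,0],0],[[0,1.4,0],0]])

```text
clock: 13.58
ee_pos: [0.6188, -0.0065, 0.0666]
eef_rot: [-2.115, -2.323, 0.001]
ft_force: [-0.8, 0.3, -0.0]
opening: -0.001
```

Run:
```python
from h import *
fs(); im,d=read_camera("side"); save("s8",cv2.resize(im[130:400,200:480],None,fx=2,fy=2))
plan([(*loc(x,0),.07,95.3) for x in (-.001,)])
```

```text
t 13.5833 p [ 0.6188 -0.0065  0.0666] yaw 95.36720079401441 F [-0.8055  0.2734 -0.0319] op -0.0005041929650457849
start [ 0.6189 -0.0065  0.0667 95.3643] tilt [-0.0002 -0.     -1.    ]
[-0.04  0.91 -0.33] 0.01
```

View pics/s8.png

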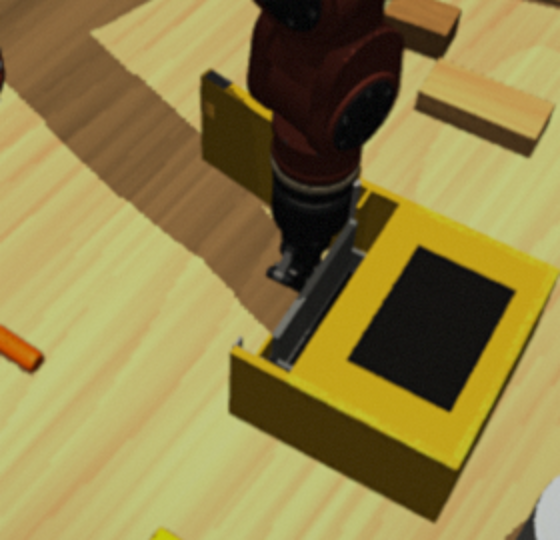

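Tray nearly in; about 1 cm remains. Push on slowly to the stop.

Emit:
jog_arm(steps=[[[0,0.15,0],0],[[0,0.3,0],0],[[0,0.45,0],0],[[0,0.55,0],0],[[0,0.6,0],0]])

```text
clock: 14.05
ee_pos: [0.6251, -0.006, 0.0669]
eef_rot: [2.115, 2.323, 0.0]
ft_force: [-0.9, 0.0, -1.6]
opening: 0.001
```

Emit:
jog_arm(steps=[[[0,0.1,0],0],[[0,0.15,0],0],[[0,0.2,0],0],[[0,0.25,0],0],[[0,0.25,0],0]])

```text
clock: 14.47
ee_pos: [0.6275, -0.0057, 0.0669]
eef_rot: [2.115, 2.323, 0.0]
ft_force: [-0.8, -0.4, -0.9]
opening: -0.002
```

Emit:
jog_arm(steps=[[[0,0.1,0],0],[[0,0.15,0],0],[[0,0.2,0],0],[[0,0.2,0],0],[[0,0.2,0],0]])

```text
clock: 14.88
ee_pos: [0.6281, -0.0057, 0.0669]
eef_rot: [-2.114, -2.322, 0.003]
ft_force: [-10.0, -0.3, 3.6]
opening: 0.002
```

Emit:
jog_arm(steps=[[[0,-1,0],0],[[0,-2.5,0],0],[[0,-4,-1],0],[[0,-6,-4],0],[[0,-8,-7],0]])

```text
clock: 15.3
ee_pos: [0.5483, -0.0128, 0.1366]
eef_rot: [-2.114, -2.322, 0.001]
ft_force: [0.9, -0.2, 0.4]
opening: 0.002
```

Emit:
jog_arm(steps=[[[0,-1,-2],0],[[0,-2,-4],0],[[0,-3,-5],0],[[0,-3,-5],0],[[0,-3,-5],0]])

```text
clock: 15.72
ee_pos: [0.5206, -0.016, 0.1875]
eef_rot: [2.114, 2.321, 0.002]
ft_force: [0.4, -0.7, -0.5]
opening: 0.0
```

```bash
cat >> h.py <<'E'
HG=loc(-.012,.116)
def door(th,gap=0.,off=.019,r=.185,z=.085):
    """TCP pose for door angle th(rad): finger flank at gap from face"""
    phi=LY-np.pi/2-th; c=phi+np.pi/2
    u=np.array([np.cos(phi),np.sin(phi)]); n=np.array([np.cos(c),np.sin(c)])
    p=HG+r*u-(off+gap)*n
    return (*p,z,(np.degrees(c)+90+180)%360-180)
E
python3 - <<'E'
from h import *
fs(); im,d=read_camera("wrist"); save("w9",im)
c="scene"; im,d=read_camera(c); cp=campose(c); save("c9",im[150:400,150:450])
P,_=cloud(d,cp); m=(P[:,2]>.143)&(P[:,2]<.16)&(P[:,0]>.37)&(P[:,0]<.64)&(P[:,1]>.08)&(P[:,1]<.16)
print(cv2.minAreaRect((P[m][:,:2]*1000).astype(np.float32)),m.sum())
m=(P[:,2]>.10)&(P[:,2]<.14)&(P[:,0]>.40)&(P[:,0]<.58)&(P[:,1]>.1)&(P[:,1]<.16)
print("outer",m.sum(),np.polyfit(P[m][:,0],P[m][:,1],1) if m.sum()>20 else 0)
print(door(1.742),door(0))
plan([door(1.742,.05,z=.18)])
E
```

```text
t 15.7167 p [ 0.5206 -0.016   0.1875] yaw 95.35511223043011 F [ 0.373  -0.7236 -0.5004] op 0.000486728597039003
((502.8397216796875, 116.7918701171875), (19.765804290771484, 218.1033172607422), 84.63101959228516) 532
outer 330 [-0.0903  0.1699]
(np.float64(0.423402734013754), np.float64(0.1418815070975771), 0.085, np.float64(-4.5092479117894015)) (np.float64(0.6045061048900907), np.float64(-0.07756849238557958), 0.085, np.float64(95.30000000000001))
start [ 0.5201 -0.0157  0.1859 95.3685] tilt [-0.0006  0.0002 -1.    ]
[21.52 -7.29  0.59] 19.98
```

View pics/w9.png

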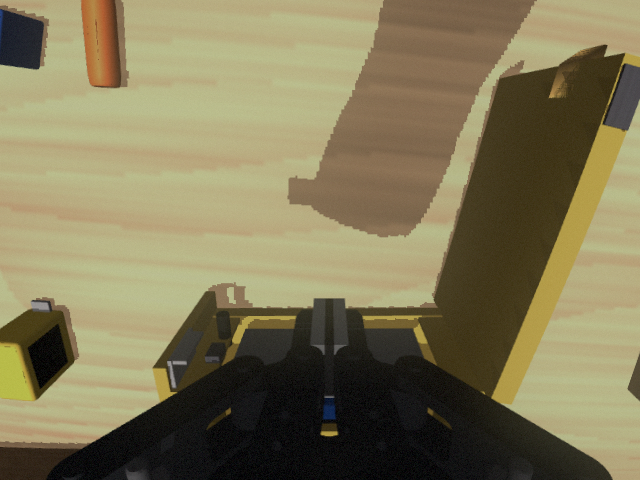

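View pics/c9.png

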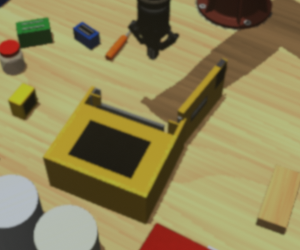

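Emit:
jog_arm(steps=[[[2,-0.7,0],0],[[4.5,-1.5,0],0],[[7,-2.3,0],0],[[9,-3,0],0],[[10.8,-3.6,0],0]])

```text
clock: 16.23
ee_pos: [0.4731, 0.0897, 0.1855]
eef_rot: [-2.113, -2.322, 0.002]
ft_force: [0.8, -0.2, 0.7]
opening: 0.002
```

Emit:
jog_arm(steps=[[[2,-0.7,0],1.4],[[4.5,-1.5,0],2.8],[[7,-2.3,0],4.2],[[9,-3,0],5.6],[[10.8,-3.7,0],7]])

```text
clock: 16.65
ee_pos: [0.4262, 0.1938, 0.1855]
eef_rot: [-2.719, -1.572, 0.003]
ft_force: [-0.2, 0.2, 0.2]
opening: -0.001
```

Emit:
jog_arm(steps=[[[0,0,0],1.4],[[0,0,0],2.8],[[0,0,0],4.2],[[0,0,0],5.6],[[0,0,0],7]])

```text
clock: 17.07
ee_pos: [0.4268, 0.1926, 0.1855]
eef_rot: [-3.067, -0.681, 0.003]
ft_force: [-0.3, -0.2, -0.1]
opening: 0.0
```

Emit:
jog_arm(steps=[[[0,0,0],1.4],[[0,0,0],2.8],[[0,0,0],4.2],[[0,0,0],5.6],[[0,0,0],6]])

```text
clock: 17.48
ee_pos: [0.4268, 0.1925, 0.1854]
eef_rot: [3.138, -0.138, -0.003]
ft_force: [-0.7, 0.4, 0.4]
opening: -0.002
```

Run:
```python
from h import *
fs(); cp=campose("wrist"); im,d=read_camera("wrist"); save("w10",im)
P,_=cloud(d,cp); m=(P[:,2]>.145)&(P[:,2]<.16)&(P[:,1]<.16)
print(cv2.minAreaRect((P[m][:,:2]*1000).astype(np.float32)),m.sum())
plan([door(1.75,.03,z=.085),door(1.75,.0,z=.085)])
```

```text
t 17.4833 p [0.4268 0.1925 0.1854] yaw -5.035608314573839 F [-0.7233  0.3845  0.3882] op -0.0017426001655242126
((498.57135009765625, 117.83160400390625), (18.16837501525879, 216.3668212890625), 84.95101165771484) 4580
start [ 0.4268  0.1925  0.1855 -4.9323] tilt [-0.0019 -0.0003 -1.    ]
[ 0.11  1.93 10.05] 0.01
[ 0.11  4.93 10.05] 0.01
```

View pics/w10.png

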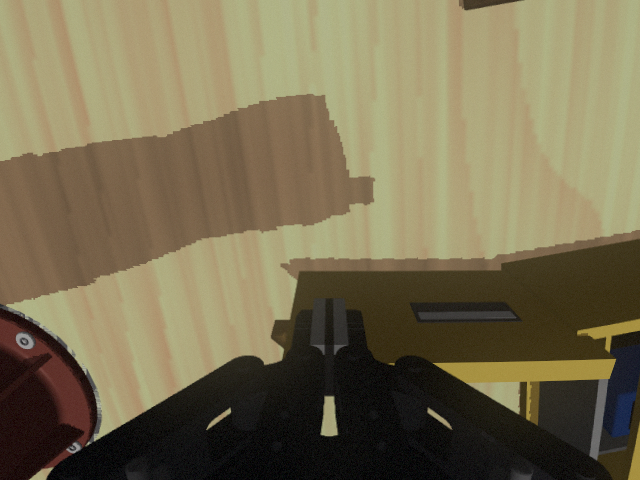

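Emit:
jog_arm(steps=[[[0,0,2.5],0],[[0,0,5],0],[[0,0.5,7.5],0],[[0,1,9.5],0],[[0,2,10],0]])

```text
clock: 17.95
ee_pos: [0.4229, 0.1725, 0.0824]
eef_rot: [3.138, -0.123, -0.01]
ft_force: [-0.3, 0.0, -0.5]
opening: 0.004
```

Emit:
jog_arm(steps=[[[0,0.5,0],0],[[0,1,0],0],[[0,1.5,0],0],[[0,2,0],0],[[0,2.5,0],0]])

```text
clock: 18.37
ee_pos: [0.4241, 0.1471, 0.088]
eef_rot: [-3.139, 0.127, -0.003]
ft_force: [-0.1, 0.6, 0.3]
opening: -0.003
```

Run:
```python
from h import *
fs(); 
plan([door(1.75,.0,z=.085)])
for k,dt in ((5,.25),):
    plan([door(1.75-dt*i/k) for i in range(1,k+1)],door(1.75))
```

```text
t 18.3667 p [0.4241 0.1471 0.088 ] yaw -4.626009388947871 F [-0.0952  0.5983  0.2975] op -0.0026874542376918533
start [ 0.4241  0.1471  0.088  -4.626 ] tilt [ 0.0019  0.     -1.    ]
[-0.01  0.38  0.3 ] 0.07
start [ 0.4237  0.1433  0.085  -4.9676] tilt [ 0.0019  0.     -1.    ]
[-0.07  0.93 -0.  ] -0.57
[-0.1   1.86 -0.  ] -1.15
[-0.08  2.79 -0.  ] -1.72
[-0.01  3.71 -0.  ] -2.29
[ 0.11  4.64 -0.  ] -2.86
```

Emit:
jog_arm(steps=[[[0,0.1,0],0],[[0,0.2,0],0],[[0,0.3,0],0],[[0,0.4,0],0],[[0,0.4,0],0]])

```text
clock: 18.78
ee_pos: [0.423, 0.1435, 0.0869]
eef_rot: [3.139, -0.127, 0.0]
ft_force: [-0.2, 0.0, 0.3]
opening: 0.002
```

Emit:
jog_arm(steps=[[[-0.07,0.5,0],-0.35],[[-0.1,1.2,0],-0.8],[[-0.1,2.2,0],-1.4],[[-0.04,3.4,0],-2.1],[[0.11,4.64,0],-2.86]])

```text
clock: 19.2
ee_pos: [0.42, 0.0972, 0.0868]
eef_rot: [-3.13, -0.271, 0.001]
ft_force: [0.8, 1.6, -0.3]
opening: -0.002
```

Emit:
jog_arm(steps=[[[-0.07,0.93,0],-0.57],[[-0.1,1.86,0],-1.15],[[-0.08,2.79,0],-1.72],[[-0.01,3.71,0],-2.29],[[0.11,4.64,0],-2.86]])

```text
clock: 19.62
ee_pos: [0.429, 0.0515, 0.0867]
eef_rot: [-3.072, -0.657, 0.001]
ft_force: [-0.5, 1.9, -0.0]
opening: 0.001
```

Run:
```python
from h import *
fs(); plan([door(1.25)])
im,d=read_camera("side"); save("s11",cv2.resize(im[100:400,200:480],None,fx=2,fy=2))
```

```text
t 19.6167 p [0.429  0.0515 0.0867] yaw 24.13150708274963 F [-0.4953  1.8946 -0.0197] op 0.0009688953235070021
start [ 0.429   0.0515  0.0867 24.1315] tilt [-0.0006  0.0002 -1.    ]
[0.02 0.01 0.17] 0.09
```

View pics/s11.png

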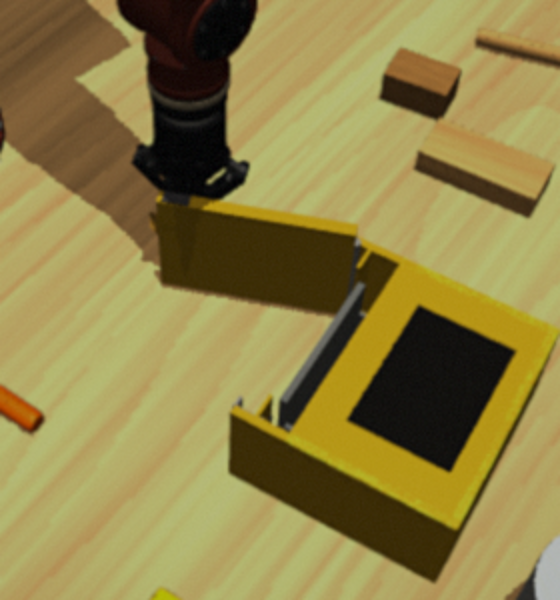

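Emit:
jog_arm(steps=[[[-0.07,0.93,0],-0.57],[[-0.1,1.86,0],-1.15],[[-0.08,2.79,0],-1.72],[[-0.01,3.71,0],-2.29],[[0.11,4.64,0],-2.86]])

```text
clock: 20.08
ee_pos: [0.4489, 0.0098, 0.0867]
eef_rot: [-2.967, -1.032, 0.001]
ft_force: [-0.9, 1.2, -0.3]
opening: 0.001
```

Emit:
jog_arm(steps=[[[-0.07,0.93,0],-0.57],[[-0.1,1.86,0],-1.15],[[-0.08,2.79,0],-1.72],[[-0.01,3.71,0],-2.29],[[0.11,4.64,0],-2.86]])

```text
clock: 20.5
ee_pos: [0.4786, -0.0259, 0.0866]
eef_rot: [-2.815, -1.393, 0.001]
ft_force: [-1.5, 0.4, 1.0]
opening: 0.0
```

Emit:
jog_arm(steps=[[[-0.07,0.93,0],-0.57],[[-0.1,1.86,0],-1.15],[[-0.08,2.79,0],-1.72],[[-0.01,3.71,0],-2.29],[[0.11,4.64,0],-2.86]])

```text
clock: 20.92
ee_pos: [0.5162, -0.0531, 0.0866]
eef_rot: [-2.62, -1.732, 0.001]
ft_force: [-1.5, 1.0, -0.2]
opening: 0.001
```

Emit:
jog_arm(steps=[[[-0.07,0.93,0],-0.57],[[-0.1,1.86,0],-1.15],[[-0.08,2.7,0],-1.72],[[-0.01,3.4,0],-2.1],[[0.0,3.7,0],-2.29]])

```text
clock: 21.33
ee_pos: [0.5507, -0.0677, 0.0866]
eef_rot: [-2.435, -1.985, 0.0]
ft_force: [-1.1, 0.7, -0.6]
opening: 0.004
```

Run:
```python
from h import *
fs(); plan([door(.3),door(.15),door(.1),door(.0)])
```

```text
t 21.3333 p [ 0.5507 -0.0677  0.0866] yaw 78.35983839664205 F [-1.0785  0.7214 -0.6209] op 0.0037658340414297438
start [ 0.5507 -0.0677  0.0866 78.3598] tilt [-0.0004 -0.     -1.    ]
[-0.12 -0.08  0.16] 0.05
[-0.2   2.7   0.16] -1.67
[-0.14  3.63  0.16] -2.24
[0.12 5.47 0.16] -3.39
```

Emit:
jog_arm(steps=[[[-0.03,0.5,0],-0.3],[[-0.06,1.0,0],-0.6],[[-0.1,1.5,0],-0.9],[[-0.12,1.8,0],-1.2],[[-0.15,2.0,0],-1.4]])

```text
clock: 21.75
ee_pos: [0.5695, -0.073, 0.0867]
eef_rot: [-2.309, -2.129, 0.0]
ft_force: [-1.5, 0.2, 0.7]
opening: 0.001
```

Emit:
jog_arm(steps=[[[0,0.3,0],-0.3],[[0,0.6,0],-0.5],[[0,0.8,0],-0.7],[[0,1.0,0],-0.9],[[0,1.0,0],-1.0]])

```text
clock: 22.17
ee_pos: [0.5798, -0.0743, 0.0869]
eef_rot: [2.214, 2.229, 0.0]
ft_force: [-0.3, -0.5, -0.7]
opening: 0.001
```

Run:
```python
from h import *
fs(); plan([door(.12),door(.075),door(.06),door(.0),door(-.04)])
```

```text
t 22.1667 p [ 0.5798 -0.0743  0.0869] yaw 90.39682211444342 F [-0.3031 -0.4854 -0.7471] op 0.0010064779121486912
start [ 0.5798 -0.0743  0.0869 90.3968] tilt [ 0.0003 -0.0001 -1.    ]
[-0.18  0.24  0.19] 0.39
[-0.27  1.07  0.19] -0.12
[-0.3   1.35  0.19] -0.29
[-0.35  2.46  0.19] -0.98
[-0.35  3.21  0.19] -1.44
```

Emit:
jog_arm(steps=[[[0,0.2,0],-0.2],[[-0.05,0.4,0],-0.3],[[-0.1,0.5,0],-0.4],[[-0.1,0.6,0],-0.5],[[-0.1,0.6,0],-0.5]])

```text
clock: 22.58
ee_pos: [0.5855, -0.0753, 0.0869]
eef_rot: [-2.166, -2.276, 0.0]
ft_force: [-2.4, 0.5, 0.8]
opening: -0.003
```

Emit:
jog_arm(steps=[[[0,0.05,0],0],[[0,0.1,0],0],[[0,0.15,0],0],[[0,0.2,0],0],[[0,0.2,0],0]])

```text
clock: 23.0
ee_pos: [0.5875, -0.0751, 0.0869]
eef_rot: [2.166, 2.275, -0.0]
ft_force: [-2.0, -1.2, 0.0]
opening: 0.001
```

Emit:
jog_arm(steps=[[[0,0.05,0],0],[[0,0.1,0],0],[[0,0.15,0],0],[[0,0.2,0],0],[[0,0.2,0],0]])

```text
clock: 23.42
ee_pos: [0.5896, -0.075, 0.0869]
eef_rot: [2.166, 2.275, 0.0]
ft_force: [-1.3, -0.3, 0.7]
opening: 0.002
```

Emit:
jog_arm(steps=[[[0,0.05,0],0],[[0,0.1,0],0],[[0,0.15,0],0],[[0,0.2,0],0],[[0,0.2,0],0]])

```text
clock: 23.83
ee_pos: [0.5912, -0.075, 0.0869]
eef_rot: [-2.166, -2.275, 0.001]
ft_force: [-4.5, -0.5, 1.8]
opening: -0.001
```

Emit:
jog_arm(steps=[[[0,0.05,0],0],[[0,0.1,0],0],[[0,0.15,0],0],[[0,0.15,0],0],[[0,0.15,0],0]])

```text
clock: 24.25
ee_pos: [0.5922, -0.075, 0.0868]
eef_rot: [-2.166, -2.274, 0.002]
ft_force: [-8.5, -2.2, 3.4]
opening: -0.002
```

Emit:
jog_arm(steps=[[[0,0.05,0],0],[[0,0.1,0],0],[[0,0.1,0],0],[[0,0.1,0],0],[[0,0.1,0],0]])

```text
clock: 24.67
ee_pos: [0.593, -0.0749, 0.0868]
eef_rot: [-2.166, -2.274, 0.003]
ft_force: [-8.6, -1.5, 3.0]
opening: -0.002
```

Emit:
jog_arm(steps=[[[0,0.05,0],0],[[0,0.1,0],0],[[0,0.1,0],0],[[0,0.1,0],0],[[0,0.1,0],0]])

```text
clock: 25.08
ee_pos: [0.5937, -0.0748, 0.0867]
eef_rot: [-2.165, -2.274, 0.003]
ft_force: [-10.1, -2.4, 4.0]
opening: 0.0
```

Emit:
jog_arm(steps=[[[0,0.05,0],0],[[0,0.1,0],0],[[0,0.1,0],0],[[0,0.1,0],0],[[0,0.1,0],0]])

```text
clock: 25.5
ee_pos: [0.5945, -0.0748, 0.0867]
eef_rot: [-2.165, -2.274, 0.004]
ft_force: [-12.2, -2.5, 3.5]
opening: 0.003
```

Emit:
jog_arm(steps=[[[0,0.05,0],0],[[0,0.1,0],0],[[0,0.1,0],0],[[0,0.1,0],0],[[0,0.1,0],0]])

```text
clock: 25.92
ee_pos: [0.5953, -0.0748, 0.0867]
eef_rot: [-2.164, -2.274, 0.004]
ft_force: [-12.7, -3.3, 6.0]
opening: 0.003
```

Emit:
jog_arm(steps=[[[0,0.05,0],0],[[0,0.1,0],0],[[0,0.1,0],0],[[0,0.1,0],0],[[0,0.1,0],0]])

```text
clock: 26.33
ee_pos: [0.5973, -0.0745, 0.0866]
eef_rot: [-2.165, -2.275, 0.002]
ft_force: [-6.4, -0.8, 1.0]
opening: 0.003
```

Emit:
jog_arm(steps=[[[0,0.05,0],0],[[0,0.1,0],0],[[0,0.1,0],0],[[0,0.1,0],0],[[0,0.1,0],0]])

```text
clock: 26.75
ee_pos: [0.5985, -0.0745, 0.0866]
eef_rot: [-2.165, -2.275, 0.001]
ft_force: [-5.3, -0.6, 0.6]
opening: -0.002
```

Emit:
jog_arm(steps=[[[0,0.05,0],0],[[0,0.1,0],0],[[0,0.1,0],0],[[0,0.1,0],0],[[0,0.1,0],0]])

```text
clock: 27.17
ee_pos: [0.5997, -0.0745, 0.0866]
eef_rot: [-2.166, -2.275, 0.001]
ft_force: [-4.6, -1.2, -0.5]
opening: 0.001
```

Emit:
jog_arm(steps=[[[0,0.05,0],0],[[0,0.1,0],0],[[0,0.1,0],0],[[0,0.1,0],0],[[0,0.1,0],0]])

```text
clock: 27.58
ee_pos: [0.6003, -0.0744, 0.0866]
eef_rot: [-2.165, -2.275, 0.002]
ft_force: [-7.6, -2.1, 0.6]
opening: -0.003
```

Emit:
jog_arm(steps=[[[0,0.03,0],0],[[0,0.06,0],0],[[0,0.08,0],0],[[0,0.08,0],0],[[0,0.08,0],0]])

```text
clock: 28.0
ee_pos: [0.6003, -0.0744, 0.0865]
eef_rot: [-2.165, -2.274, 0.004]
ft_force: [-12.6, -2.2, 2.4]
opening: 0.004
```

Emit:
jog_arm(steps=[[[0,-0.1,0],0],[[0,-0.2,0],0],[[0,-0.3,0],0],[[0,-0.4,0],0],[[0,-0.4,0],0]])

```text
clock: 28.42
ee_pos: [0.5984, -0.0746, 0.0874]
eef_rot: [2.165, 2.275, 0.002]
ft_force: [-0.0, 0.8, 0.3]
opening: -0.001
```

Emit:
jog_arm(steps=[[[0,-1,0],0],[[0,-2,0],0],[[0,-4,0],0],[[0,-6,0],0],[[0,-8,0],0]])

```text
clock: 28.83
ee_pos: [0.5177, -0.0785, 0.0872]
eef_rot: [2.165, 2.275, 0.001]
ft_force: [-0.3, 0.3, 1.0]
opening: 0.001
```

Emit:
jog_arm(steps=[[[0,0,-2],0],[[0,0,-5],0],[[0,0,-8],0],[[0,0,-9],0],[[0,0,-9],0]])

```text
clock: 29.25
ee_pos: [0.52, -0.0792, 0.1808]
eef_rot: [2.162, 2.271, 0.004]
ft_force: [0.0, 0.4, -0.7]
opening: 0.006
```

Run:
```python
from h import *
fs(); cp=campose("wrist"); im,d=read_camera("wrist"); save("w12",im)
P,_=cloud(d,cp); m=(P[:,2]>.142)&(P[:,2]<.162)&(P[:,0]>.55)&(P[:,0]<.7)
r=cv2.minAreaRect((P[m][:,:2]*1000).astype(np.float32)); print("door top",r,m.sum())
im,d=read_camera("side"); save("s12",cv2.resize(im[130:400,200:480],None,fx=2,fy=2)); cp=campose("side")
P,_=cloud(d,cp); m=(P[:,2]>.142)&(P[:,2]<.162)&(P[:,0]>.57)&(P[:,0]<.66)&(abs(P[:,1])<.13)
print("side door top",cv2.minAreaRect((P[m][:,:2]*1000).astype(np.float32)),m.sum())
im,d=read_camera("scene"); save("c12",im)
```

```text
t 29.25 p [ 0.52   -0.0792  0.1808] yaw 92.82495252166164 F [ 0.0159  0.396  -0.6522] op 0.005751765700113485
door top ((613.1801147460938, 14.446670532226562), (18.868083953857422, 188.66937255859375), 4.891759395599365) 3270
side door top ((616.2120971679688, -0.2424774169921875), (17.80722427368164, 219.6139373779297), 4.639112949371338) 867
```

View pics/w12.png

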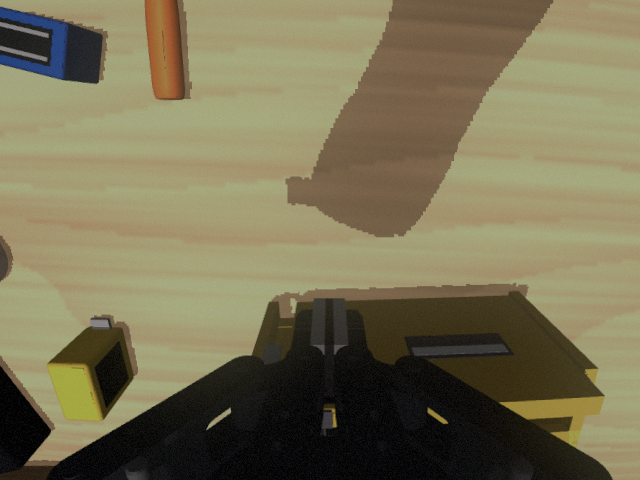

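View pics/s12.png

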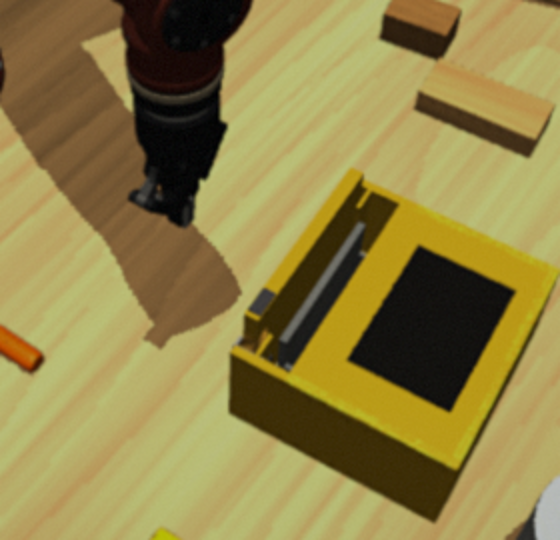

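View pics/c12.png

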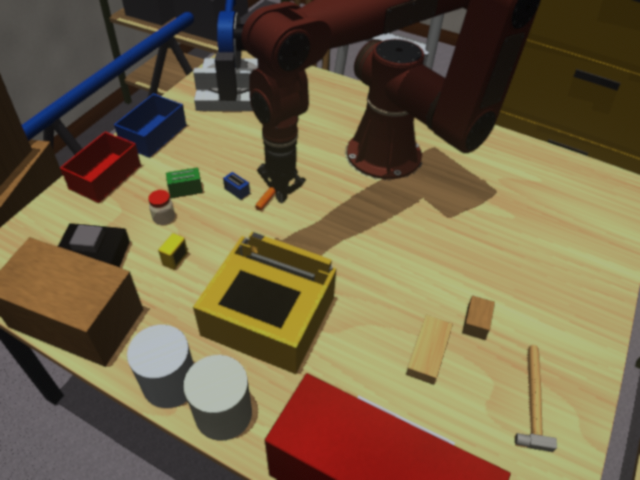

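Run:
```python
from h import *
im,d=read_camera("side"); cp=campose("side"); P,uv=cloud(d,cp)
def L(P):
    q=P[:,:2]-LO; c,s=np.cos(LY),np.sin(LY); return np.c_[q[:,0]*c+q[:,1]*s,-q[:,0]*s+q[:,1]*c,P[:,2]]
q=L(P); a=lambda m:np.percentile(q[m][:,0],[3,50,97])
top=(q[:,2]>.145)&(q[:,2]<.16)
print("door free end x",a(top&(q[:,1]<-.06)&(q[:,1]>-.11)&(abs(q[:,0])<.06)),"near hinge",a(top&(q[:,1]>.06)&(q[:,1]<.11)&(abs(q[:,0])<.06)))
m=(q[:,2]>.104)&(q[:,2]<.117)&(abs(q[:,1])<.07)&(q[:,0]>-.0)&(q[:,0]<.035); print("plate",a(m),m.sum())
d0=np.load("side0.npz")["d"]; P0,_=cloud(d0,cp)
for n,b in dict(small=(.37,.46,-.36,-.28),green=(.44,.55,-.52,-.43),tape=(.62,.72,-.37,-.25),driver=(.38,.52,-.28,-.12)).items():
    f=lambda P:(lambda Q:(len(Q),Q.mean(0)))(P[(P[:,0]>b[0])&(P[:,0]<b[1])&(P[:,1]>b[2])&(P[:,1]<b[3])&(P[:,2]>.015)&(P[:,2]<.08)]) 
    try: print(n,f(P0),f(P))
    except Exception as e: print(n,e)
fs(); print(job.job_done())
```

```text
door free end x [-0.0205 -0.0117 -0.0051] near hinge [-0.0193 -0.0106 -0.0032]
plate [0.011  0.0159 0.0194] 280
small (901, array([ 0.3965, -0.3204,  0.0423])) (905, array([ 0.3964, -0.3204,  0.0425]))
green (1452, array([ 0.4797, -0.4704,  0.0562])) (1447, array([ 0.4798, -0.4704,  0.0562]))
tape (876, array([ 0.692 , -0.3215,  0.0623])) (880, array([ 0.6922, -0.3215,  0.062 ]))
driver (358, array([ 0.435 , -0.2358,  0.0349])) (249, array([ 0.4058, -0.2202,  0.0233]))
t 29.45 p [ 0.5174 -0.0783  0.1755] yaw 92.82190379286796 F [ 0.1591 -0.6433  0.7595] op 0.00042339087915240213
the job is handed in; nothing more can be done
None
```

The job is done and handed in at 29.5 s on the robot's clock. The blue pack stands upright in the tray, the tray is fully in, and the door is shut and latched.

**Pack:** I took the larger blue pack. The first grasp closed on air because the fingertips sit about 40 mm farther back than the tool data says. I measured this in the wrist depth image and gripped again lower down. The pack was set down until its weight came off the gripper, and a picture showed it upright mid-tray.

**Tray:** I pushed it to its stop, where the force rose to about 10 N. The last depth check put the front plate's outer face at about 11 mm behind the origin; 10 mm is fully in.

**Door:** I swung it shut slowly and pressed it home by feel:
- The push force rose to about 13–14 N, dropped to about 5 N as the bolt rode on the strike, then climbed again to about 13 N at the hard stop.
- These are readings at the end of each move, so a brief peak in between would not show, but none came near 20 N.

After I backed off, the door stayed put on its own. It measures about 0.01 rad open; unlatched, it would have sprung back to 0.075 rad or more.

**Other things on the bench:** The small blue pack, green pack and tape measure are unmoved to within 0.2 mm. The screwdriver check disagreed, showing fewer points and a shifted mean. I think that is the arm blocking part of the view, as the arm never went near it and it looks in place in the pictures. I did not measure the jar, offcut or carton; the jar and offcut look unchanged in the final picture, and I did not look for the carton.

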